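# Put the round dial gauge back in its foam cutout

## Robot

A 7-joint arm with a two-finger parallel gripper is mounted at the origin on the work surface. World frame = base frame: x ahead of the robot, y to its left, z up, the work surface at z = 0. Lengths are in m, angles in rad, forces in N, time in s.
With the tool pointing down it reaches from about 0.425 to 0.875 m from the base axis. Payload 4.7 kg.
Tool frame: the origin (TCP) lies midway between the tips of the shut fingers; the grasp point (between the pads) lies 19 mm behind it; z points along the fingers, x is the direction in which the jaws open and shut, and the axes are right-handed (so a half turn about z gives the same grasp; the last joint's range is limited). The gripper opens to 87 mm and grips with 3 to 60 N. Pads are 19 mm wide; open, the fingers measure 117 mm over their backs; the gripper's body (75 mm by 190 mm) begins 51 mm behind the grasp point.
Start: joints at [1.198, 0.321, -0.07, 1.45, 0.023, 1.371, -0.057], TCP at [0.245, -0.602, 0.223] pointing down, gripper open.
Joint ranges: [-2.86, 2.86], [-0.3, 2.09], [-1.38, 1.24], [0.06, 2.45], [-1.56, 4.7], [0.09, 2.05], [-2.69, 2.69]. Speed limits (rad/s): [2.57, 2.57, 3.14, 3.14, 3.14, 3.14, 3.14].

## Interface

Orientations are given as a rotation vector (axis times angle).
In Python, from workcell import sense, snapshot, close_job gives the robot as it stands. The module is installed in compiled form; this text tells all that it offers.
- The arm moves only by the tool apply_moves, never from a script. Its argument "targets" is one flat list of numbers, 7 for each row, row after row: the opening, from 0 (shut) to 1 (fully open), then the shift along the tool's x, y, z in mm, then the turn, a rotation vector about the tool's x, y, z in degrees. In form: [jaw, dx, dy, dz, ax, ay, az, jaw, dx, dy, dz, ax, ay, az, ...]. A call has exactly 8 rows; each row shifts and turns the commanded pose from where the row before left it, along the tool's axes as they then stand; what a row does not reach is not made up. A row lasts 1/8 s, in which the tool goes at most 62.5 mm and 10.7 degrees, less where a joint would pass 70% of its speed; a pose out of reach is approached as far as the arm can. A call is refused whole if a number of a shift passes 62.5 or a number of a turn 10.7, either way. A call with a gripper value outside its range is refused whole. The fingers move at their own pace and stop on an object; the grip force is fixed at half the most. Time passes only in rows, so rows that do not move let the fingers close, or fill a call up. It gives the time, the measured TCP pose, the force and the opening at its end, in the units of the state.
- sense(): the state, without advancing time (a new reading comes with each control period).
- snapshot(name): name is "scene" or "side" or "wrist"; returns a dict with "pixels" (480x640x3 uint8, red, green, blue), "vertical_fov" (degrees; the focal length in pixels is half the picture's height over the tangent of half this angle, whatever the lens; pixels are square), "cx", "cy" (the principal point, pixels), "cam_to_world" (4x4, takes a point from camera to world coordinates). Camera axes: x right, y up, looking along -z (the intrinsics and any distortion apply to the point x, -y, -z); pixel columns grow to the right and rows downward; lengths in m; the calibration is good to about 2 mm. A picture is of the moment at which its call begins. There is no depth.
- close_job(): hands the job in, once; it reports no verdict.
The state is a dict: "time": time; "joints": joint angles; "qd": joint speeds; "joint_torque": joint torques, N m; "ee_pos": TCP position; "orientation": TCP orientation; "ft_force": force on the tool from outside, world axes, zero at the start; "ft_torque": the same for the moment, N m; "grip_width": opening from 0.0 (shut) to 1.0 (fully open).
Only numpy, scipy, OpenCV 4.12 (cv2) and the standard library are available. Lean on these libraries where they do the work, as an engineer would, in place of code of your own. Each camera call takes 0.05 s, during which the arm holds its last target.

## Task

Put the round-headed dial gauge (red rim, dark wooden grip) away: set it into the cutout of the foam tray that matches its shape, the one with the rounded head, and press it down firmly until it sits flat on the cutout's floor, then let go. Leave the square-headed blue gauge where it lies.

Things in the scene. Friction and masses are not known exactly. Their poses are not given: they have to be found in the camera images.
- round_gauge: Gauge to put away, dial up, about 0.2 kg. Origin on its underside below the grip bar's middle; x along the bar to the head, z up. Bar: dark wood, 60 mm long (x -30 to +30), 24 wide in y, 38 tall. Head: red disc 56 mm across, 24 tall, centred at x = +55, white dial. Best gripped at mid-bar across y. The lowest 14 mm go into the foam, with no finger room there: hold it above that.
- square_gauge: The bystander to leave alone: the same dark grip bar (60 x 24 x 38 mm, origin on the underside below the bar's middle, x towards the head) but with a square blue head 56 x 56 x 24 mm centred at x = +55 mm.
- tray: Fixed tray 180 mm (x) by 230 (y), 22 tall: wooden rim and black foam level with it. Origin on the bench under its centre. Two empty cutouts with bright yellow floors lie side by side, heads towards the tray's +x: on the +y side the one with the rounded (octagonal) head, on the -y side the one with the square head. The foam is stiff and hardly gives.
- round_cutout (a point): Point on the floor of the round-headed cutout, 8 mm above the bench, 14 below the foam top, 26.5 to -x and 55 to +y of the tray's centre; axes as the tray's, x to the head. Gauge home: its origin here, its x along this x. Cutout: the gauge's outline plus 5 mm all round (bar slot 34 wide from x = -35, head 66 across at x = +55). Pushing down with 10 to 20 N for half a second is firm.
Not all that is in view belongs to the job. Leave any yellow look-alike of the round_gauge alone.

How it is judged:
On the way:
1. the round gauge sits flat on the floor of its cutout and is pressed down firmly there (contact force with the tray above 6 N for 0.2 s) (horizontal distance between round_gauge and round_cutout below 0.012 m and z of round_gauge in the frame of round_cutout below 0.004 m and angle between the x axis of round_gauge and the x axis of round_cutout, either way round below 0.26 rad and angle between round_gauge's own z axis and vertical below 0.1 rad and contact force between round_gauge and tray above 6 N), for 0.2 s.
At the end, for the whole second after the job is handed in: The round gauge, once pressed down firmly in place, rests released on the floor of the round-headed cutout: within 12 mm and 15 degrees of its place, at most 4 mm above the floor, tilted under 6 degrees; the square gauge is within 30 mm of where it lay (horizontal distance between round_gauge and round_cutout below 0.012 m and z of round_gauge in the frame of round_cutout below 0.004 m and angle between the x axis of round_gauge and the x axis of round_cutout, either way round below 0.26 rad and angle between round_gauge's own z axis and vertical below 0.1 rad and linear speed of round_gauge below 0.02 m/s and distance of square_gauge from where it was at the start of the episode below 0.03 m); the robot touches nothing.
It fails at once if the square-headed gauge is moved by more than 30 mm (distance of square_gauge from where it was at the start of the episode above 0.03 m).
It also fails if it takes over 34 s, if anything falls off the work surface, if the arm or the gripper's body presses on something with over 40 N, if the wrist force passes 120 N, or if a joint passes its speed limit or range.

## Working session

There is one attempt and no reset: what is moved stays moved. The work goes in short steps, Python scripts to look and compute and a tool call to move; the robot and the scene stay as the last step left them, time stands still between calls to the robot, and variables do not carry over. Pictures are saved under pics/ and viewed, and the job is handed in when it is done.

Besides the shell and the picture viewer there is one more tool, called as a command line: name --argument value ..., lists and objects as JSON in quotes. apply_moves: Moves the arm, as the interface text tells. Its arguments: {"type":"object","properties":{"targets":{"type":"array","items":{"type":"number"}}},"required":["targets"]}

```bash
mkdir -p pics
python3 - <<'E'
from workcell import sense, snapshot
import cv2, numpy as np
print(sense())
for n in ["scene","side","wrist"]:
    s=snapshot(n); cv2.imwrite(f"pics/a_{n}.png",s["pixels"][...,::-1])
    print(n,{k:(np.round(v,4).tolist() if k!="pixels" else 0) for k,v in s.items()})
    np.save(f"a_{n}.npy",s,allow_pickle=True)
E
```

```text
{'time': 0.0, 'joints': array([ 1.19808202,  0.32183191, -0.07012953,  1.45168206,  0.02259113,
        1.37084097, -0.05692939]), 'qd': array([-9.80557184e-04, -5.99647564e-05,  3.94481600e-04, -1.85647738e-03,
       -2.15347522e-03, -2.27724993e-03,  3.05782754e-03]), 'joint_torque': array([-1.12344583e-04, -4.91288495e+01, -4.04223762e-01, -3.12527919e+01,
       -6.41131564e-02,  4.37730260e-02,  1.89323346e-04]), 'ee_pos': array([ 0.24497044, -0.60144968,  0.22145256]), 'orientation': array([-2.60616837,  1.75242028,  0.00263968]), 'ft_force': array([0.51774728, 0.17882179, 0.05067968]), 'ft_torque': array([0.00302724, 0.02214448, 0.00189921]), 'grip_width': 0.9983639374572005}
scene {'pixels': 0, 'vertical_fov': 57.5247, 'cx': 312.3072, 'cy': 241.6186, 'cam_to_world': [[0.5331, -0.5921, 0.6043, 1.0187], [0.846, 0.3634, -0.3902, -0.3574], [0.0114, 0.7192, 0.6947, 0.6244], [0.0, 0.0, 0.0, 1.0]]}
side {'pixels': 0, 'vertical_fov': 54.4312, 'cx': 323.1718, 'cy': 235.3506, 'cam_to_world': [[0.7651, 0.3634, -0.5316, 0.0354], [-0.6438, 0.4492, -0.6194, -0.5277], [0.0137, 0.8162, 0.5777, 0.5481], [0.0, 0.0, 0.0, 1.0]]}
wrist {'pixels': 0, 'vertical_fov': 62.6932, 'cx': 317.3634, 'cy': 235.7882, 'cam_to_world': [[0.3767, 0.8818, 0.2839, 0.3234], [-0.9264, 0.3592, 0.1134, -0.5698], [-0.002, -0.3057, 0.9521, 0.3836], [0.0, 0.0, 0.0, 1.0]]}
```

View pics/a_scene.png

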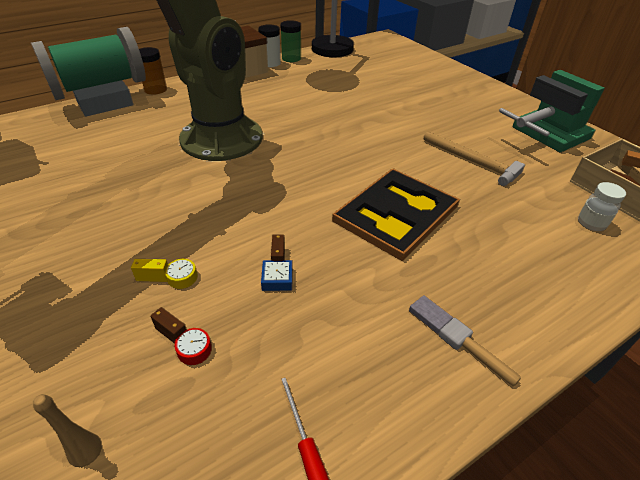

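View pics/a_side.png

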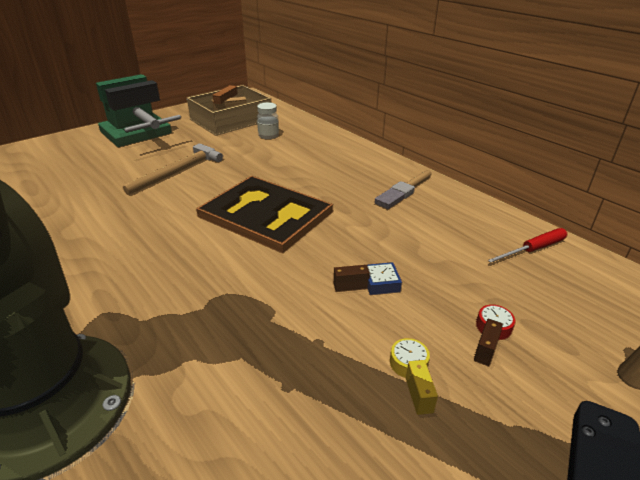

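View pics/a_wrist.png

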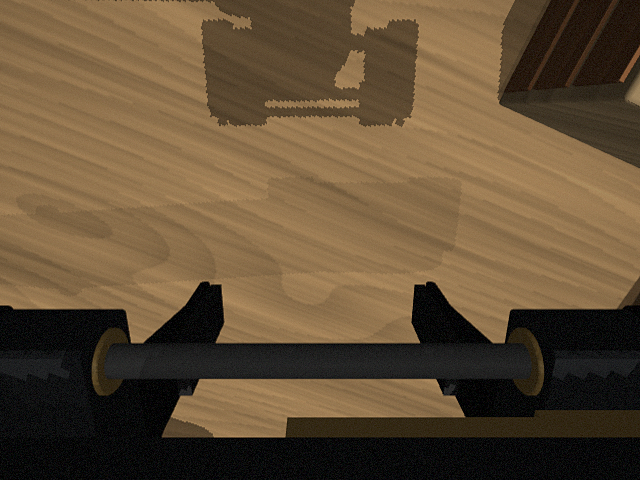

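The scene picture shows the red gauge with its head at (193,345) and bar at (168,322). The blue gauge is at (277,270), the yellow look-alike at (165,270), and the tray at about (396,212) with the round cutout at (412,197). In the side picture the red head is at (496,318), and the wrist picture shows only bench.

```bash
cat > h.py <<'E'
import numpy as np, cv2
def load(n): return np.load(n,allow_pickle=True).item()
def ray(s,p):
    f=240/np.tan(np.radians(s["vertical_fov"])/2); M=np.array(s["cam_to_world"])
    d=M[:3,:3]@np.array([(p[0]-s["cx"])/f,-(p[1]-s["cy"])/f,-1.]); return M[:3,3],d/np.linalg.norm(d)
def onz(s,p,z):
    o,d=ray(s,p); return o+d*(z-o[2])/d[2]
def tri(s1,p1,s2,p2):
    o1,d1=ray(s1,p1);o2,d2=ray(s2,p2)
    t=np.linalg.lstsq(np.c_[d1,-d2],o2-o1,rcond=None)[0]
    a=o1+t[0]*d1;b=o2+t[1]*d2; return (a+b)/2,np.linalg.norm(a-b)
def mask(s,lo,hi):
    return cv2.inRange(cv2.cvtColor(s["pixels"],cv2.COLOR_RGB2HSV),lo,hi)
def blobs(m,amin=60):
    cs=cv2.findContours(m,cv2.RETR_EXTERNAL,cv2.CHAIN_APPROX_NONE)[0]
    return sorted([c for c in cs if cv2.contourArea(c)>amin],key=cv2.contourArea,reverse=True)
def cen(c):
    m=cv2.moments(c); return np.array([m['m10'],m['m01']])/m['m00']
E
python3 - <<'E'
from h import *
for n,b in [("scene",[(140,300,220,370),(320,160,470,265)]),("side",[(465,295,525,370),(190,170,340,255)])]:
    s=load(f"a_{n}.npy")
    for i,(x0,y0,x1,y1) in enumerate(b):
        k=min(800/(x1-x0),600/(y1-y0)); cv2.imwrite(f"pics/z_{n}{i}.png",cv2.resize(s["pixels"][y0:y1,x0:x1,::-1],None,fx=k,fy=k,interpolation=cv2.INTER_CUBIC)); print(n,i,k)
    m=mask(s,(20,150,90),(35,255,255))
    for c in blobs(m): print(n,"yellow",cen(c).round(1),cv2.contourArea(c),cv2.boundingRect(c))
    m=mask(s,(0,0,170),(180,60,255))
    for c in blobs(m): print(n,"white",cen(c).round(1),cv2.contourArea(c))
    m=mask(s,(0,180,90),(5,255,255))|mask(s,(174,180,90),(180,255,255))
    for c in blobs(m): print(n,"red",cen(c).round(1),cv2.contourArea(c))
E
```

```text
scene 0 8.571428571428571
scene 1 5.333333333333333
scene yellow [164.1 271.1] 1335.5 (131, 258, 65, 31)
scene yellow [388.4 224.2] 592.0 (359, 208, 54, 32)
scene yellow [415.7 199.6] 381.5 (388, 186, 48, 25)
scene white [191.8 341.8] 494.0
scene white [276.4 270.3] 357.5
scene white [179.9 268.6] 287.5
scene white [611.4 189.5] 275.0
scene red [311.8 460.1] 685.0
scene red [192.8 346.7] 123.0
side 0 8.0
side 1 5.333333333333333
side yellow [413.3 363.7] 1579.5 (390, 338, 48, 60)
side yellow [288.2 214.4] 463.5 (266, 202, 44, 28)
side yellow [248.2 199.2] 325.5 (227, 190, 42, 23)
side white [409.6 351. ] 499.0
side white [497.3 314.8] 353.0
side white [382.2 272.6] 343.5
side white [266.6 105.4] 73.5
side red [547.6 237.5] 345.0
```

View pics/z_scene0.png

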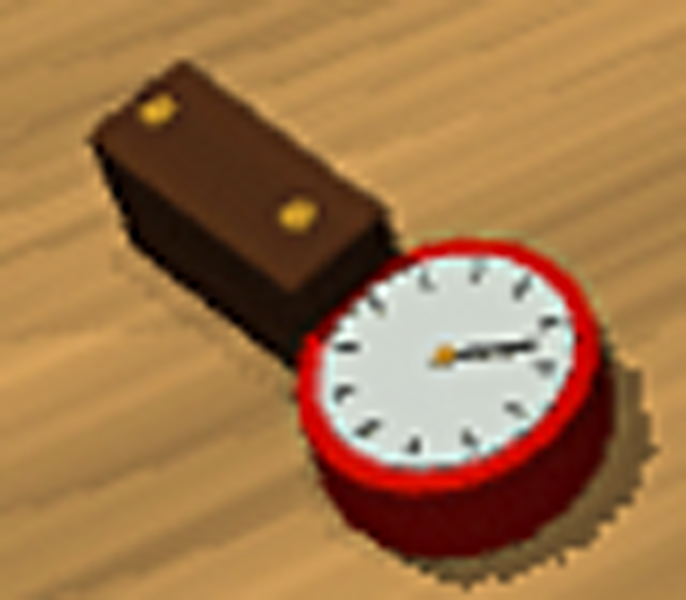

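View pics/z_side0.png

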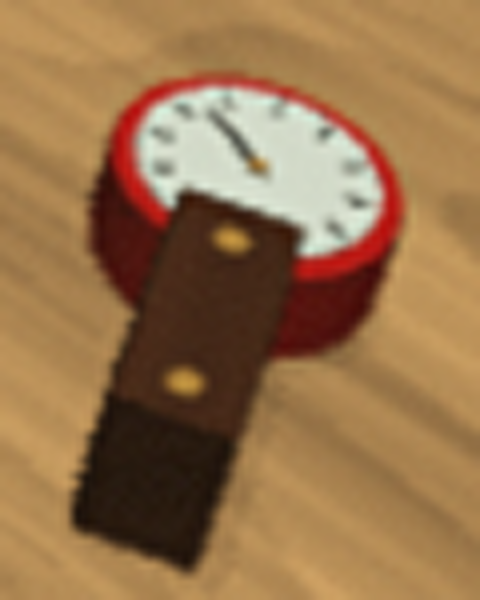

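View pics/z_scene1.png

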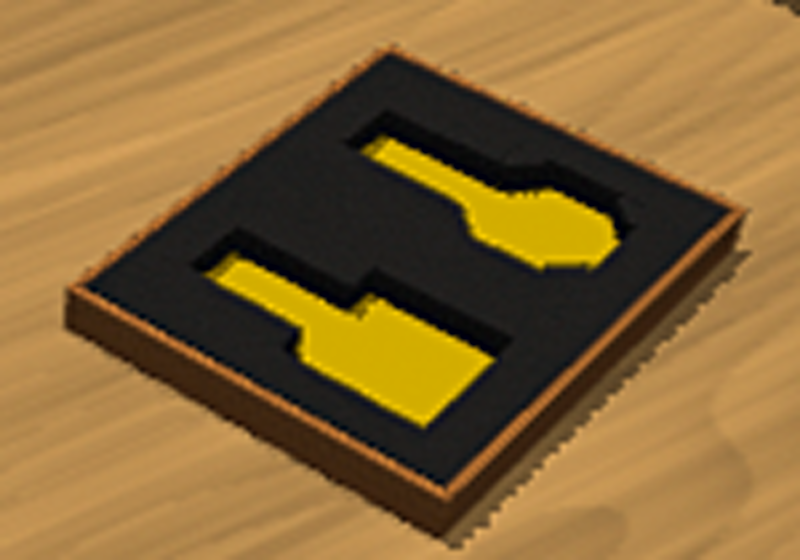

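View pics/z_side1.png

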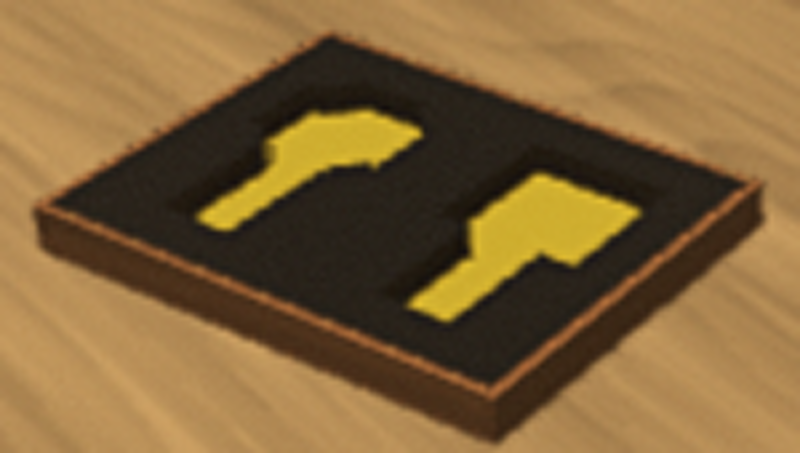

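Run:
```python
from h import *
A=load("a_scene.npy");B=load("a_side.npy")
def u(o,k,p): return (np.array(p)+.5)/k-.5+np.array(o)
ko,kb=600/70,8.
P={}
for n,a,b in [("tail",(157,109),(185,382)),("head",(297,216),(232,240)),("hub",(444,355),(259,166))]:
    P[n],e=tri(A,u((140,300),ko,a),B,u((465,295),kb,b)); print(n,P[n].round(4),round(e,4))
d=P["head"]-P["tail"]; print("yaw screws",np.degrees(np.arctan2(d[1],d[0])),np.linalg.norm(d)); 
d=P["hub"]-(P["head"]+P["tail"])/2; print("yaw hub",np.degrees(np.arctan2(d[1],d[0])),np.linalg.norm(d[:2]),"mid",(P["head"]+P["tail"])/2)
C={}
k=16/3
for n,a,b in [("pp",(745,212),(332,36)),("mp",(390,47),(38,210)),("mm",(70,290),(493,393)),("pm",(447,497),(760,185))]:
    C[n],e=tri(A,u((320,160),k,a),B,u((190,170),k,b)); print(n,C[n].round(4),round(e,4))
c=sum(C.values())/4
dx=(C["pp"]+C["pm"]-C["mp"]-C["mm"])/2; dy=(C["pp"]+C["mp"]-C["pm"]-C["mm"])/2
y1=np.arctan2(dx[1],dx[0]);y2=np.arctan2(-dy[0],dy[1]);print(c,np.linalg.norm(dx),np.linalg.norm(dy),np.degrees([y1,y2]))
th=(y1*180+y2*230)/410; R=np.array([[np.cos(th),-np.sin(th)],[np.sin(th),np.cos(th)]])
print("cutout",c[:2]+R@[-.0265,.055],np.degrees(th))
for s,p in ((A,(415.7,199.6)),(B,(248.2,199.2))): print("yellow floor cent",onz(s,p,.008))
p,e=tri(A,(276.4,270.3),B,(382.2,272.6));print("blue dial",p,e)
from scipy.spatial.transform import Rotation as Ro
from workcell import sense
st=sense();print(Ro.from_rotvec(st["orientation"]).as_matrix().round(3))
M=np.array(load("a_wrist.npy")["cam_to_world"]); print((Ro.from_rotvec(st["orientation"]).as_matrix().T@(M[:3,3]-st["ee_pos"])).round(3))
```

```text
tail [ 0.5173 -0.3337  0.0381] 0.0004
head [ 0.5547 -0.3191  0.0377] 0.0008
hub [ 0.5891 -0.3058  0.0251] 0.0007
yaw screws 21.23306532909304 0.04023240155683859
yaw hub 21.162185584484572 0.05691808688761919 mid [ 0.53600047 -0.3263865   0.03791476]
pp [0.5481 0.3348 0.0179] 0.0008
mp [0.3773 0.2851 0.0177] 0.0011
mm [0.4429 0.0659 0.0201] 0.0026
pm [0.612  0.1164 0.0196] 0.0006
[0.49506876 0.20055663 0.01881835] 0.1771769224579043 0.22817933411879743 [16.44459982 16.48405092]
cutout [0.45406545 0.24578913] 16.466730922175746
yellow floor cent [0.48908    0.26130111 0.008     ]
yellow floor cent [0.49207571 0.26432022 0.008     ]
blue dial [ 0.52576971 -0.11706705  0.02355486] 0.00031632125960114136
[[ 0.377 -0.926 -0.001]
 [-0.926 -0.377  0.001]
 [-0.001  0.    -1.   ]]
[-0.    -0.085 -0.162]
```

Run:
```python
from h import *
A=load("a_scene.npy");B=load("a_side.npy")
print(tri(A,(179.9,268.6),B,(409.6,351.0)), onz(A,(148,266),.03))
```

```text
(array([ 0.42859814, -0.26638427,  0.02394247]), np.float64(0.0015513899355763066)) [ 0.39810683 -0.31553554  0.03      ]
```

apply_moves --targets '[1,-18,-46.5,0,0,0,0.1,1,-18,-46.5,0,0,0,0.1,1,-18,-46.5,0,0,0,0.1,1,-18,-46.5,0,0,0,0.1,1,-18,-46.5,0,0,0,0.1,1,-18,-46.5,0,0,0,0.1,1,-18,-46.5,0,0,0,0.2,1,-18,-46.5,0,0,0,0.2]'

```text
time: 1.15
ee_pos: [0.5379, -0.329, 0.2223]
orientation: [2.591, -1.776, -0.001]
ft_force: [-0.3, -0.5, 0.4]
grip_width: 0.998
```

Run:
```python
from workcell import sense, snapshot
from h import *
from scipy.spatial.transform import Rotation as Ro
s=snapshot("wrist"); np.save("b_wrist.npy",s,allow_pickle=True); cv2.imwrite("pics/b_wrist.png",s["pixels"][...,::-1])
st=sense(); R=Ro.from_rotvec(st["orientation"]).as_matrix(); print(st["ee_pos"],R.round(4),np.degrees(np.arctan2(R[1,0],R[0,0])))
M=np.array(s["cam_to_world"]);f=240/np.tan(np.radians(s["vertical_fov"])/2)
for p in [(.5173,-.3337,.0381),(.5547,-.3191,.0377),(.5891,-.3058,.0251)]:
    q=M[:3,:3].T@(np.array(p)-M[:3,3]); print(s["cx"]-f*q[0]/q[2], s["cy"]+f*q[1]/q[2])
```

```text
[ 0.54411832 -0.32062641  0.22220147] [[ 0.3701 -0.929   0.0042]
 [-0.929  -0.3701  0.0054]
 [-0.0034 -0.0059 -1.    ]] -68.27780491385352
314.3974178107481 229.953045573799
314.1253986171905 186.585080597008
314.115701253981 142.9025186938769
```

View pics/b_wrist.png

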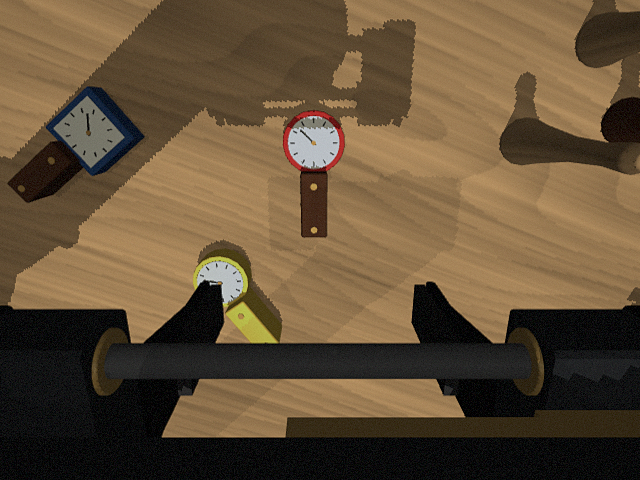

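The wrist picture shows the red gauge's screws at (314,230) and (314,187) and the hub at (314,143), within 1 px of the positions predicted from the other two views. I'll descend partway and let the arm settle.

apply_moves --targets '[1,0,0,30,0,0,0.1,1,0,0,30,0,0,0.1,1,0,0,30,0,0,0,1,0,0,30,0,0,0,1,0,0,20,0,0,0,1,0,0,10,0,0,0,1,0,0,0,0,0,0,1,0,0,0,0,0,0]'

```text
time: 2.2
ee_pos: [0.5379, -0.3306, 0.0738]
orientation: [-2.588, 1.78, -0.003]
ft_force: [-0.1, 1.2, 0.5]
grip_width: 0.996
```

```bash
cat > st.py <<'E'
from workcell import sense
from h import *
from scipy.spatial.transform import Rotation as Ro
import sys
def rep(t,yaw=None):
    st=sense(); R=Ro.from_rotvec(st["orientation"]).as_matrix()
    print("t",st["time"],st["ee_pos"].round(4),"yaw",np.degrees(np.arctan2(R[1,0],R[0,0])).round(2),"tilt",np.degrees(R[:2,2]).round(2),"F",st["ft_force"].round(1),"g",round(st["grip_width"],3),"qd",np.abs(st["qd"]).max().round(3))
    print("tool shift mm",(R.T@(np.array(t)-st["ee_pos"])*1000).round(1),"q",st["joints"].round(2))
rep([float(v) for v in sys.argv[1:4]])
E
python3 st.py .536 -.3264 .017
```

```text
t 2.2 [ 0.5379 -0.3306  0.0738] yaw -69.04 tilt [ 0.1  -0.07] F [-0.1  1.2  0.5] g 0.996 qd 0.005
tool shift mm [-4.7  0.4 56.8] q [ 0.73  0.4  -0.28  1.66  0.12  1.09 -0.79]
```

apply_moves --targets '[1,-2.5,0,12,0,0,0,1,-2,0.5,12,0,0,0,1,0,0,12,0,0,0,1,0,0,10,0,0,0,1,0,0,6,0,0,0,1,0,0,4,0,0,0,1,0,0,0,0,0,0,1,0,0,0,0,0,0]'

```text
time: 3.2
ee_pos: [0.5353, -0.3263, 0.017]
orientation: [2.589, -1.78, 0.001]
ft_force: [0.4, -0.2, -0.5]
grip_width: 1.0
```

```bash
python3 st.py .536 -.3264 .017
```

```text
t 3.2 [ 0.5353 -0.3263  0.017 ] yaw -69.03 tilt [ 0.04 -0.03] F [ 0.4 -0.2 -0.5] g 1.0 qd 0.003
tool shift mm [ 0.3 -0.6 -0. ] q [ 0.72  0.46 -0.27  1.71  0.14  0.99 -0.8 ]
```

apply_moves --targets '[0,0,0,0,0,0,0,0,0,0,0,0,0,0,0,0,0,0,0,0,0,0,0,0,0,0,0,0,0,0,0,0,0,0,0,0,0,0,0,0,0,0,0,0,0,0,0,0,0,0,0,0,0,0,0,0]'

```text
time: 4.2
ee_pos: [0.535, -0.3261, 0.0165]
orientation: [2.589, -1.78, 0.0]
ft_force: [0.3, -0.7, -0.9]
grip_width: 0.273
```

apply_moves --targets '[0,0,0,-10,0,0,0,0,0,0,-20,0,0,0,0,0,0,-30,0,0,0,0,0,0,-30,0,0,0,0,0,0,-20,0,0,0,0,0,0,-10,0,0,0,0,0,0,0,0,0,0,0,0,0,0,0,0,0]'

```text
time: 5.2
ee_pos: [0.5343, -0.3258, 0.1353]
orientation: [2.588, -1.78, -0.003]
ft_force: [0.0, 0.1, -1.4]
grip_width: 0.275
```

```bash
python3 st.py .4541 .2458 .137
python3 - <<'E'
from workcell import snapshot
from h import *
for n in("wrist","side"):
    s=snapshot(n); np.save(f"c_{n}.npy",s,allow_pickle=True); cv2.imwrite(f"pics/c_{n}.png",s["pixels"][...,::-1])
E
```

```text
t 5.2 [ 0.5343 -0.3258  0.1353] yaw -69.04 tilt [-0.11  0.06] F [ 0.   0.1 -1.4] g 0.275 qd 0.003
tool shift mm [-562.4 -129.6   -1. ] q [ 0.74  0.34 -0.29  1.61  0.1   1.2  -0.77]
```

View pics/c_wrist.png

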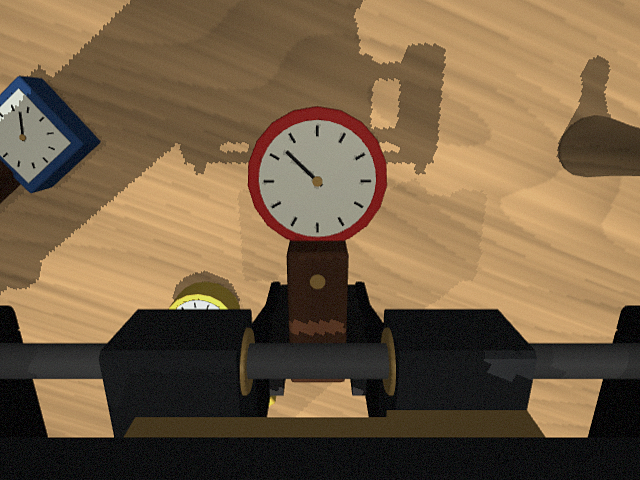

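View pics/c_side.png

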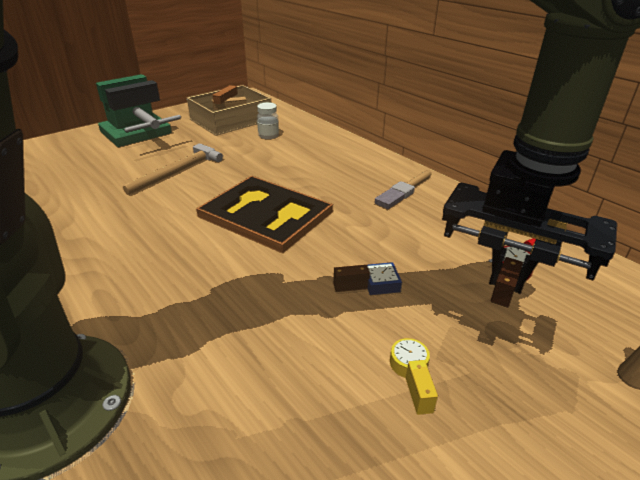

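The wrist picture shows the gauge held squarely, with the hub at (317,181) and a screw at (317,282). The side picture shows it clear of the bench. Next I'll carry it over the tray.

apply_moves --targets '[0,-20,-5,0,0,0,0,0,-38,-9,0,0,0,0,0,-38,-9,0,0,0,0,0,-38,-9,0,0,0,0,0,-38,-9,0,0,0,0,0,-38,-9,0,0,0,0,0,-38,-9,0,0,0,0,0,-38,-9,0,0,0,0]'

```text
time: 6.3
ee_pos: [0.495, -0.032, 0.1363]
orientation: [2.589, -1.778, -0.001]
ft_force: [-0.3, 0.8, -1.0]
grip_width: 0.271
```

apply_moves --targets '[0,-38,-9,0,0,0,0,0,-38,-9,0,0,0,0,0,-38,-9,0,0,0,0,0,-38,-9,0,0,0,0,0,-38,-9,0,0,0,0.5,0,-38,-9,0,0,0,1,0,-30,-5,0,0,0,1.5,0,-18,-3,0,0,0,1.5]'

```text
time: 7.3
ee_pos: [0.455, 0.2484, 0.1363]
orientation: [2.519, -1.876, -0.001]
ft_force: [0.2, 0.8, -1.6]
grip_width: 0.278
```

apply_moves --targets '[0,0,0,0,0,0,0,0,0,0,0,0,0,0,0,0,0,0,0,0,0,0,0,0,0,0,0,0,0,0,0,0,0,0,0,0,0,0,0,0,0,0,0,0,0,0,0,0,0,0,0,0,0,0,0,0]'

```text
time: 8.3
ee_pos: [0.4574, 0.2455, 0.1365]
orientation: [2.517, -1.88, 0.0]
ft_force: [0.3, 0.5, -1.7]
grip_width: 0.272
```

```bash
python3 st.py .4541 .2458 .137
python3 - <<'E'
from workcell import snapshot,sense
from h import *
from scipy.spatial.transform import Rotation as Ro
C=load("c_wrist.npy")
R=Ro.from_rotvec([2.588,-1.78,-.003]).as_matrix();t=np.array([.5343,-.3258,.1353])
for p,h in (((317,181),.025),((317,282),.038)):
    P=onz(C,p,.1353-.017+h); print("in tool mm",(R.T@(P-t)*1000).round(1))
for n in("wrist","side","scene"):
    s=snapshot(n); np.save(f"d_{n}.npy",s,allow_pickle=True); cv2.imwrite(f"pics/d_{n}.png",s["pixels"][...,::-1])
E
```

```text
t 8.3 [0.4574 0.2455 0.1365] yaw -73.54 tilt [-0. -0.] F [ 0.3  0.5 -1.7] g 0.272 qd 0.002
tool shift mm [-1.2  3.1 -0.5] q [ 0.13  0.16 -0.72  1.86  0.12  1.16 -1.92]
in tool mm [ -0.4 -57.8  -8.1]
in tool mm [ -0.4 -20.4 -21. ]
```

View pics/d_wrist.png

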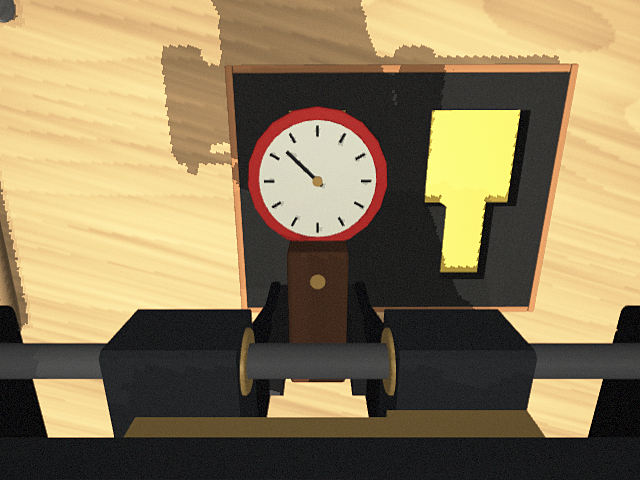

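View pics/d_side.png

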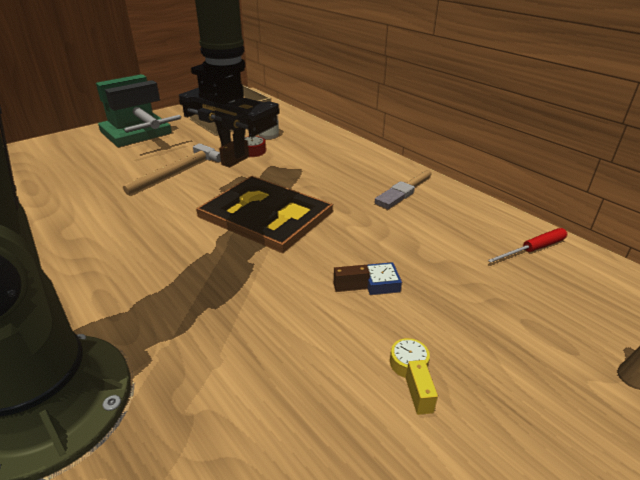

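View pics/d_scene.png

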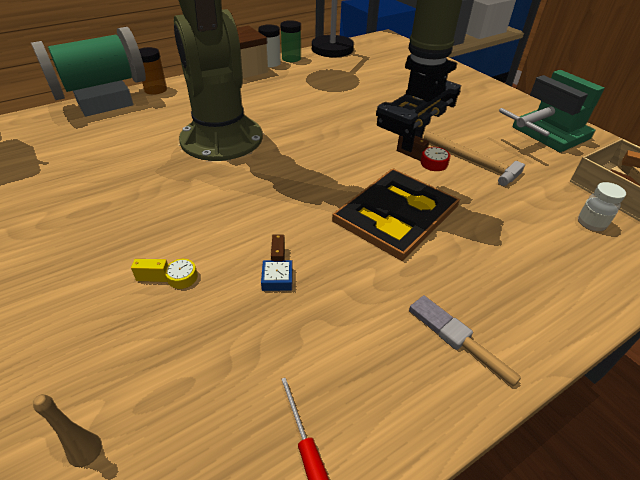

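The wrist picture shows the held gauge above the tray (hub at 317,181), with the tray's outer corners near (228,66), (578,65), (534,310) and (243,308). I'll use those corners to check the tray pose from this view.

Run:
```python
from h import *
s=load("d_wrist.npy")["pixels"]
t=[]
for x,y in ((228,66),(577,65),(534,309),(245,309)):
    t.append(cv2.resize(s[y-18:y+18,x-24:x+24,::-1],(400,300),interpolation=cv2.INTER_CUBIC))
cv2.imwrite("pics/d_c.png",np.vstack([np.hstack(t[:2]),np.hstack(t[2:])]))
```

```text
(no output)
```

View pics/d_c.png

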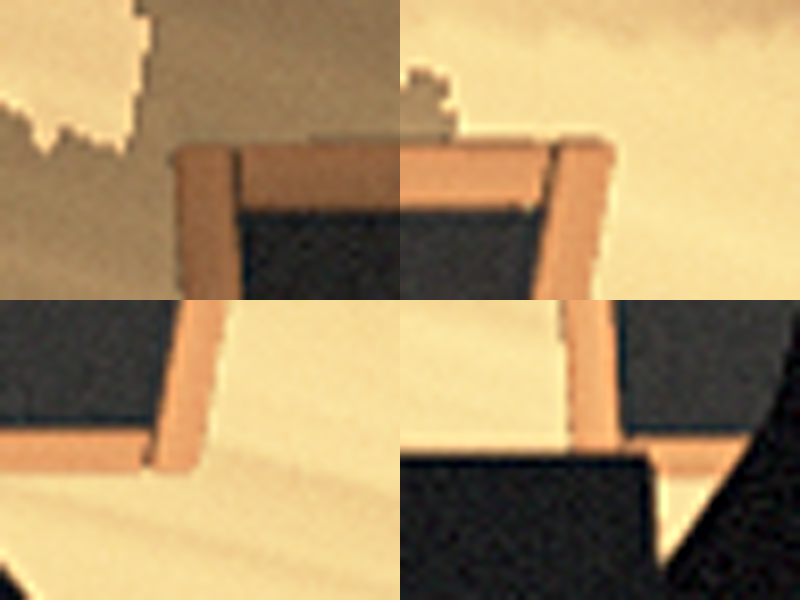

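Run:
```python
from h import *
W=load("d_wrist.npy");A=load("a_scene.npy");B=load("a_side.npy")
g=[((228,66),(174,145)),((577,65),(215,143)),((534,309),(197,170)),((245,309),(173,173))]
px=[np.array(o)-(24,18)+(np.array(p)+.5)/8.333-.5 for o,p in g]
k=16/3
u=lambda o,p:(np.array(p)+.5)/k-.5+np.array(o)
sc=[u((320,160),p) for p in ((745,212),(447,497),(70,290),(390,47))]
sd=[u((190,170),p) for p in ((332,36),(760,185),(493,393),(38,210))]
for i in range(4): print("tri w-scene z",tri(W,px[i],A,sc[i])[0].round(4),"w-side",tri(W,px[i],B,sd[i])[0].round(4))
for n,S,pp in(("w",W,px),("scene",A,sc),("side",B,sd)):
    P=np.array([onz(S,p,.022) for p in pp]); c=P.mean(0)
    dx=P[0]+P[1]-P[2]-P[3];dy=P[0]+P[3]-P[1]-P[2]
    th=(np.arctan2(dx[1],dx[0])*180+np.arctan2(-dy[0],dy[1])*230)/410
    R=np.array([[np.cos(th),-np.sin(th)],[np.sin(th),np.cos(th)]])
    print(n,c.round(4),np.degrees(th).round(2),np.linalg.norm(dx)/2,np.linalg.norm(dy)/2,"cut",(c[:2]+R@[-.0265,.055]).round(4))
```

```text
tri w-scene z [0.5477 0.336  0.0175] w-side [0.5483 0.336  0.017 ]
tri w-scene z [0.6131 0.1155 0.0214] w-side [0.6126 0.1155 0.0201]
tri w-scene z [0.4425 0.0642 0.0203] w-side [0.4418 0.0651 0.0224]
tri w-scene z [0.3762 0.2849 0.0187] w-side [0.3759 0.2838 0.0188]
w [0.4948 0.2    0.022 ] 16.59 0.17858268456002352 0.22897596235507162 cut [0.4537 0.2451]
scene [0.4979 0.1975 0.022 ] 16.48 0.1761059945032283 0.22615831185726354 cut [0.4568 0.2427]
side [0.4923 0.1959 0.022 ] 16.77 0.1752733788111923 0.2232594651510739 cut [0.4511 0.2409]
```

apply_moves --targets '[0,-0.3,2,20,0,0,0,0,-0.3,2.4,25,0,0,0,0,0,0,25,0,0,0,0,0,0,12,0,0,0,0,0,0,8,0,0,0,0,0,0,0,0,0,0,0,0,0,0,0,0,0,0,0,0,0,0,0,0]'

```text
time: 9.45
ee_pos: [0.4535, 0.2451, 0.0472]
orientation: [-2.516, 1.88, -0.001]
ft_force: [-0.5, -0.4, -2.4]
grip_width: 0.273
```

```bash
python3 st.py .453 .2449 .0245
python3 - <<'E'
from workcell import snapshot
from h import *
for n in("wrist","scene"):
    s=snapshot(n); np.save(f"e_{n}.npy",s,allow_pickle=True); cv2.imwrite(f"pics/e_{n}.png",s["pixels"][...,::-1])
cv2.imwrite("pics/e_scz.png",cv2.resize(s["pixels"][130:260,320:490,::-1],(784,600),interpolation=cv2.INTER_CUBIC))
E
```

```text
t 9.45 [0.4535 0.2451 0.0472] yaw -73.54 tilt [0.07 0.01] F [-0.5 -0.4 -2.4] g 0.273 qd 0.005
tool shift mm [ 0.   0.6 22.7] q [ 0.09  0.27 -0.7   1.96  0.21  0.99 -2.  ]
```

View pics/e_wrist.png

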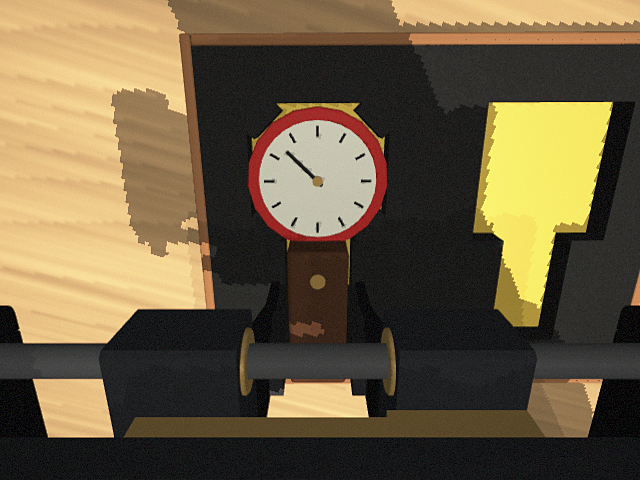

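View pics/e_scz.png

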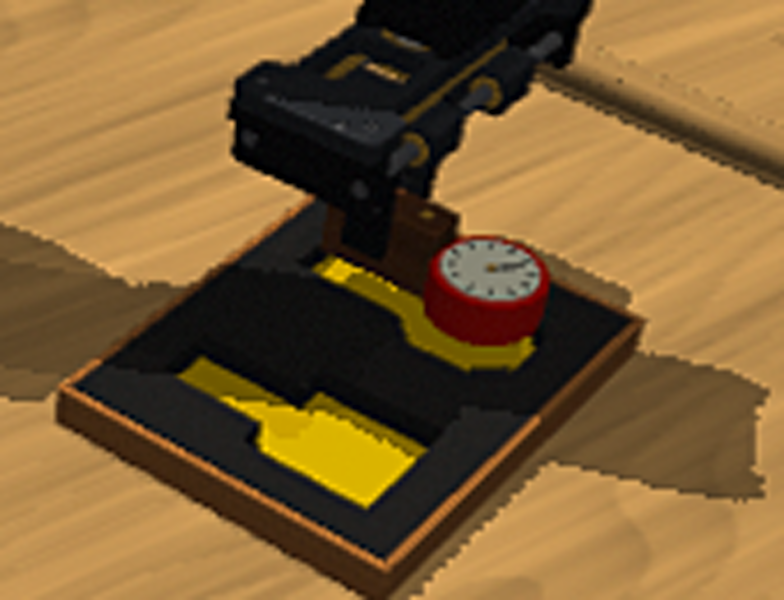

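In the wrist view the head, at columns 249 to 386, is centred in the cutout, with yellow floor showing evenly on both sides. I'll insert it now, stopping just above the predicted floor contact.

apply_moves --targets '[0,0,0.5,4,0,0,0,0,0,0,4,0,0,0,0,0,0,4,0,0,0,0,0,0,4,0,0,0,0,0,0,3,0,0,0,0,0,0,2,0,0,0,0,0,0,0,0,0,0,0,0,0,0,0,0,0]'

```text
time: 10.55
ee_pos: [0.4526, 0.2448, 0.0256]
orientation: [-2.516, 1.88, -0.0]
ft_force: [-1.4, 0.1, -2.1]
grip_width: 0.273
```

```bash
python3 st.py .453 .2449 .0245
```

```text
t 10.55 [0.4526 0.2448 0.0256] yaw -73.54 tilt [0.01 0.  ] F [-1.4  0.1 -2.1] g 0.273 qd 0.003
tool shift mm [-0.  -0.4  1.1] q [ 0.07  0.3  -0.69  1.97  0.24  0.95 -2.02]
```

apply_moves --targets '[0,0,0,0.5,0,0,0,0,0,0,0.5,0,0,0,0,0,0,0.5,0,0,0,0,0,0,0.5,0,0,0,0,0,0,0,0,0,0,0,0,0,0,0,0,0,0,0,0,0,0,0,0,0,0,0,0,0,0,0]'

```text
time: 11.55
ee_pos: [0.4526, 0.2447, 0.0245]
orientation: [2.516, -1.88, 0.001]
ft_force: [-4.1, -2.3, 8.6]
grip_width: 0.272
```

apply_moves --targets '[0,0,0,0.5,0,0,0,0,0,0,0.3,0,0,0,0,0,0,0,0,0,0,0,0,0,0,0,0,0,0,0,0,0,0,0,0,0,0,0,0,0,0,0,0,0,0,0,0,0,0,0,0,0,0,0,0,0]'

```text
time: 12.55
ee_pos: [0.4526, 0.2447, 0.0245]
orientation: [2.516, -1.88, 0.002]
ft_force: [-6.0, -3.4, 14.6]
grip_width: 0.28
```

```bash
python3 st.py .453 .2449 .0245
python3 - <<'E'
from workcell import snapshot
from h import *
s=snapshot("scene")
cv2.imwrite("pics/f_scz.png",cv2.resize(s["pixels"][130:260,320:490,::-1],(784,600),interpolation=cv2.INTER_CUBIC))
E
```

```text
t 12.55 [0.4526 0.2447 0.0245] yaw -73.54 tilt [ 0.01 -0.08] F [-6.  -3.4 14.6] g 0.28 qd 0.002
tool shift mm [-0.1 -0.4 -0. ] q [ 0.07  0.3  -0.69  1.97  0.24  0.95 -2.02]
```

View pics/f_scz.png

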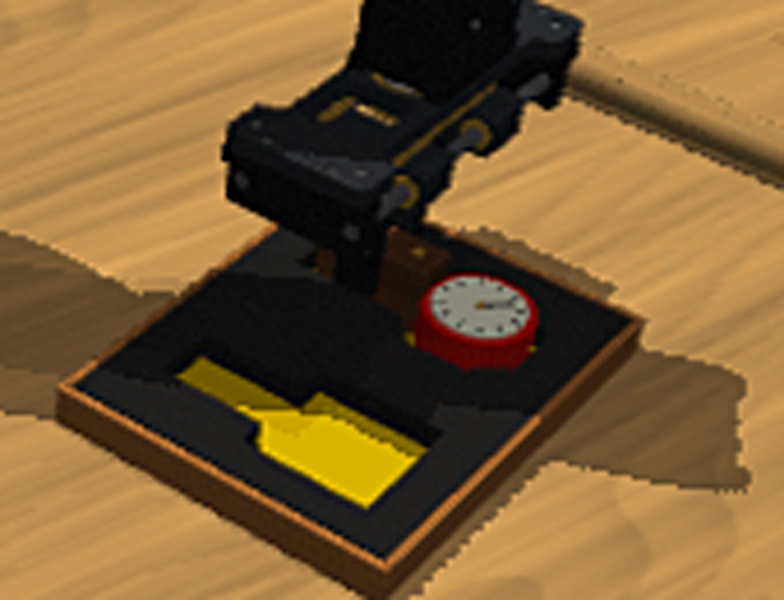

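The gauge looks sunk in its cutout and took about 16 N for most of a second. I'll unload it, open the jaws partway and lift off.

apply_moves --targets '[0,0,0,-0.8,0,0,0,0,0,0,0,0,0,0,0.6,0,0,0,0,0,0,0.6,0,0,0,0,0,0,0.6,0,0,0,0,0,0,0.6,0,0,0,0,0,0,0.6,0,0,0,0,0,0,0.6,0,0,0,0,0,0]'

```text
time: 13.6
ee_pos: [0.4526, 0.2447, 0.0235]
orientation: [2.517, -1.881, 0.0]
ft_force: [-0.3, 0.2, 0.2]
grip_width: 0.596
```

apply_moves --targets '[0.6,0,0,-5,0,0,0,0.6,0,0,-10,0,0,0,0.6,0,0,-20,0,0,0,0.6,0,0,-30,0,0,0,0.6,0,0,-30,0,0,0,0.6,0,0,-20,0,0,0,0.6,0,0,0,0,0,0,0.6,0,0,0,0,0,0]'

```text
time: 14.6
ee_pos: [0.4522, 0.2444, 0.138]
orientation: [2.516, -1.88, -0.0]
ft_force: [0.4, 0.5, 0.1]
grip_width: 0.601
```

```bash
python3 st.py .453 .2449 .0245
python3 - <<'E'
from workcell import snapshot
from h import *
for n in("wrist","scene","side"):
    s=snapshot(n); np.save(f"g_{n}.npy",s,allow_pickle=True); cv2.imwrite(f"pics/g_{n}.png",s["pixels"][...,::-1])
    if n!="wrist":
        x,y=(320,130) if n=="scene" else (190,140)
        cv2.imwrite(f"pics/g_{n}z.png",cv2.resize(s["pixels"][y:y+130,x:x+170,::-1],(784,600),interpolation=cv2.INTER_CUBIC))
E
```

```text
t 14.6 [0.4522 0.2444 0.138 ] yaw -73.54 tilt [-0.04 -0.03] F [0.4 0.5 0.1] g 0.601 qd 0.013
tool shift mm [ -0.3  -1.  113.5] q [ 0.14  0.15 -0.73  1.87  0.11  1.16 -1.92]
```

View pics/g_wrist.png

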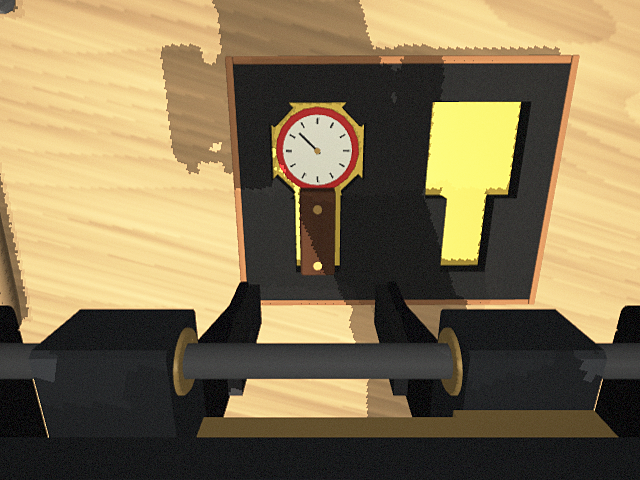

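View pics/g_scenez.png

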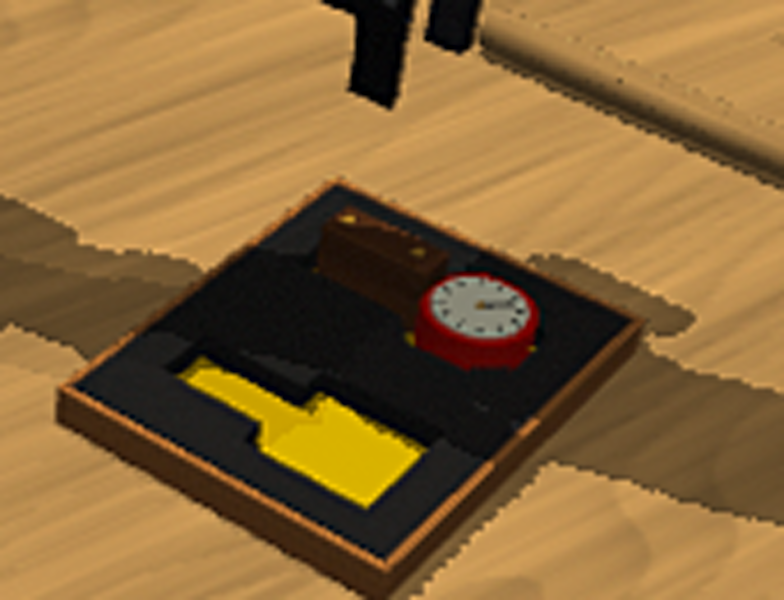

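View pics/g_sidez.png

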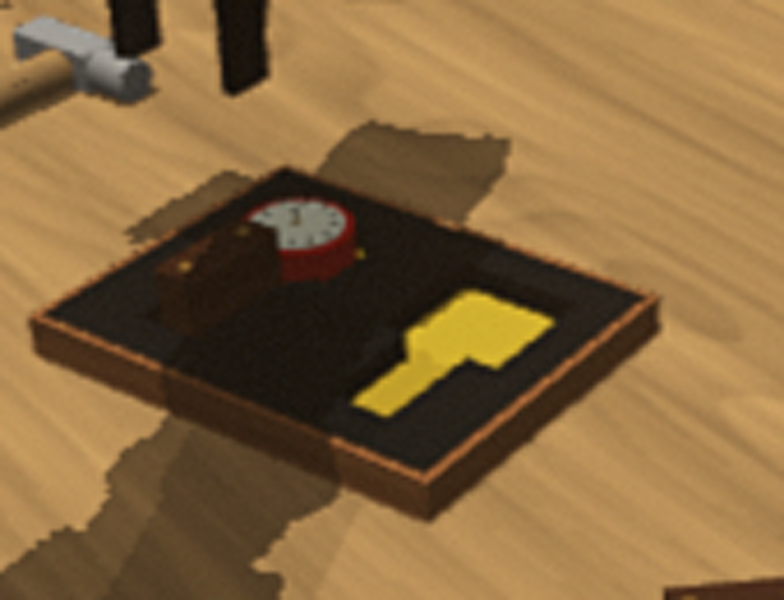

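The wrist picture shows the gauge centred in the round cutout: hub (317,150), screws (318,210) and (318,266), with an even yellow margin all round. I'll triangulate for height, tilt and position, and check the square gauge.

Run:
```python
from h import *
W=load("g_wrist.npy");A=load("g_scene.npy");B=load("g_side.npy")
k=600/130
u=lambda o,p:(np.array(p)+.5)/k-.5+np.array(o)
w=dict(hub=(317,150.5),head=(317.7,210),tail=(317.7,266.5)); a=dict(hub=(482,305),head=(418,253),tail=(348,219)); b=dict(head=(243,231),tail=(186,266),hub=(294,217))
T={}
for n in w:
    T[n]=tri(W,w[n],A,u((320,130),a[n]))[0]; print(n,"w-scene",T[n].round(4),"w-side",tri(W,w[n],B,u((190,140),b[n]))[0].round(4),"scene-side",tri(A,u((320,130),a[n]),B,u((190,140),b[n]))[0].round(4))
m=(T["head"]+T["tail"])/2;d=T["hub"]-m;print("mid",m,"yaw",np.degrees(np.arctan2(d[1],d[0])))
for n,s in(("scene",A),("side",B)):
    print(n,[cen(c).round(1) for c in blobs(mask(s,(0,0,170),(180,60,255)),200)])
```

```text
hub w-scene [0.5085 0.2617 0.0322] w-side [0.5076 0.2619 0.0357] scene-side [0.5084 0.2636 0.0331]
head w-scene [0.4725 0.2506 0.0444] w-side [0.472  0.2505 0.0458] scene-side [0.4727 0.2516 0.0444]
tail w-scene [0.434  0.2392 0.0451] w-side [0.434  0.2388 0.0465] scene-side [0.4348 0.2395 0.0454]
mid [0.45323798 0.24488219 0.04477686] yaw 16.934388918110674
scene [array([276.5, 270.4]), array([179.8, 268.7]), array([611.6, 189.5])]
side [array([409.6, 351. ]), array([382.2, 272.6])]
```

```bash
python3 -c "
from workcell import close_job
print(close_job())"
```

```text
the job is handed in; nothing more can be done
None
```

The round gauge is in its round-headed cutout, pressed down and released, and I handed the job in at about 15 s.

- **Press:** I held it across mid-bar and pushed down with about 15–16 N net for most of a second. I then unloaded it, opened the jaws and lifted clear; the force reading is back to about 0.
- **Position:** The final triangulation puts its origin at (0.453, 0.245), yaw 16.9°. The measured cutout is at (0.454, 0.245), yaw 16.5°.
- **Height:** The screws on the bar top measure 44–46 mm, against an expected 46 mm when seated. The head and tail screws agree within 1 mm, so it lies flat.
- **Bystanders:** The white dials of the square blue gauge and the yellow look-alike are within 0.2 px of where they started.

**Disagreements:**
- The tray-top height came out at 17–22 mm against the stated 22 mm.
- Single-view estimates of the cutout from the scene and side cameras differed by up to about 5 mm. I used the value where the wrist view and the two-view triangulation agreed within 1 mm.

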